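Pack the grain tester into its box

ROBOT

A 6-joint arm with a two-finger parallel gripper is mounted at the origin on the work surface. World frame = base frame: x ahead of the robot, y to its left, z up, the work surface at z = 0. Lengths are in m, angles in rad, forces in N, time in s.
With the tool pointing down it reaches from about 0.225 to 0.875 m from the base axis. Payload 3.4 kg.
Tool frame: the origin (TCP) lies at the very end of the fingers, on their centre line; the grasp point (between the pads) lies behind it (manip.grasp_offset is the z of the grasp point in the tool frame, in m); z points along the fingers, y is the line along which they close (so a half turn about z gives the same grasp; the last joint's range is limited). The gripper opens to 85 mm and grips with 20 to 120 N. Pads are 22 mm wide; open, the fingers measure 114 mm over their backs; the gripper's body (76 mm by 85 mm) begins 54 mm behind the grasp point. The pads swing forward as they close: fully open they stand 13 mm farther back than shut.
Start: joints at [1.149, 0.276, 1.505, -0, 1.361, -0.121], TCP at [0.17, 0.549, 0.231] pointing down, gripper open.
Joint ranges: [-2.89, 2.89], [-0.75, 2.08], [0.22, 2.7], [-1.18, 4.32], [0.11, 2.71], [-2.7, 2.7]. Speed limits (rad/s): [2.57, 2.57, 3.14, 3.14, 3.14, 3.14].

INTERFACE

Orientations are given as a unit quaternion [w, x, y, z].
In Python, from rig import manip gives the robot as it stands.
- The arm moves only by the shell command python3 -m pendant 'ROWS' [FORCE]. ROWS is JSON, a list of rows, each an object of numbers: "dx", "dy", "dz": the shift along the tool's x, y, z in m; "rx", "ry", "rz": the turn, a rotation vector about the tool's x, y, z in degrees; "hand": the finger opening in m, from 0 to 0.0854. In form: [{"dx": .., "dy": .., "dz": .., "rx": .., "ry": .., "rz": .., "hand": ..}, ...]. A call has 1 to 12 rows; each row shifts and turns the commanded pose from where the row before left it, along the tool's axes as they then stand; what a row does not reach is not made up. A row lasts 1/12 s, in which the tool goes at most 41.7 mm and 7.16 degrees, less where a joint would pass 70% of its speed; a pose out of reach is approached as far as the arm can. A call is refused whole if a number of a shift passes 0.0417 or a number of a turn 7.16, either way. A call with a gripper value outside its range is refused whole. The fingers move at their own pace and stop on an object; FORCE is the grip in N (left out, the last holds). Time passes only in rows, so rows that do not move let the fingers close. It gives the time, the measured TCP pose, the force, the opening and the grip force at its end, in the units of the state.
- manip.get_state(): the state, without advancing time (a new reading comes with each control period).
- manip.get_image(name): name is "scene" or "top" or "wrist"; returns a dict with "frame" (480x640x3 uint8, red, green, blue), "fx", "fy", "cx", "cy" (pixels), "position" and "attitude" of the camera in the world; the wrist camera has in their place "mount" (4x4, takes a point from camera to tool coordinates, whose origin is the TCP and whose axes are the flange's). Camera axes: x right, y up, looking along -z (the intrinsics and any distortion apply to the point x, -y, -z); pixel columns grow to the right and rows downward; lengths in m; the calibration is good to about 2 mm. A picture is of the moment at which its call begins: read the wrist's pose just before it. There is no depth.
- manip.sign_off(): hands the job in; it is judged then, once.
The state is a dict: "clock": time; "qpos": joint angles; "qd": joint speeds; "effort": joint torques, N m; "position": TCP position; "ee_rot": TCP orientation; "contact_force": force on the tool from outside, world axes, zero at the start; "moment": the same for the moment, N m; "width": finger opening in m; "gripper_force": force on a finger pad.
Only numpy, scipy, OpenCV 4.12 (cv2) and the standard library are available. Lean on these libraries where they do the work, as an engineer would, in place of code of your own. Each camera call takes 0.05 s, during which the arm holds its last target. There are 200 camera calls.

TASK

Pack the brass grain tester away in its wooden box: stand the footed measuring cylinder in the large round recess, slip the wide open tube over the post, set the plain piston disc in the small round recess, and lay the strike-off plate flat in the rectangular recess with its handle up. The slimmer tube and the check weight with the knob belong to other equipment: leave them standing where they are. Brass rims dent easily, so set every part down and do not drop it or knock it over.

Things in the scene. Friction and masses are not known exactly. Their poses are not given: they have to be found in the camera images.
- measuring_cylinder: Brass measuring cylinder, standing, open at the top: barrel 58 mm outside diameter (bore 52), 115 mm high, on a round foot 74 mm in diameter and 8 mm high; a slit collar 63 mm in diameter lies between 50 and 63 mm up. 0.42 kg. Grip the barrel near the top. Origin at the centre of its underside, z up.
- wide_tube: Brass filling tube, standing, open at both ends, without a foot: 58 mm outside diameter, bore 52 mm, 140 mm high (a 62 mm band near its lower end). 0.36 kg. Origin at the centre of its lower end, z up.
- piston: Brass piston: a plain solid disc 50 mm in diameter and 34 mm high, with a small dark vent hole in the middle of its flat top. 0.5 kg. Origin at the centre of its underside, z up.
- strike_plate: Strike-off plate lying flat: brass plate 84 mm (x) by 56 mm (y), 4 mm thick, with an upright dark wooden handle along its middle, 60 mm long (x), 12 mm thick (y), top 30 mm above the underside. 0.18 kg. The two ends are alike. Origin at the centre of the plate's underside, z up.
- large_round_holder: Fixed light wood block 114 x 114 x 22 mm, one of four set 2 by 2, in any order, in a dark wooden box (248 x 248 mm, walls and floor 8 mm thick, rim 14 mm above the block tops). Has the large round recess, 90 mm in diameter and 12 mm deep (floor 10 mm above the underside), for the measuring cylinder's foot. Origin: centre of the underside; z up, x, y along the sides.
- post_holder: Fixed light wood block 114 x 114 x 22 mm, one of four set 2 by 2, in any order, in a dark wooden box (248 x 248 mm, walls and floor 8 mm thick, rim 14 mm above the block tops). Flat top with an upright central post, 34 mm in diameter, 43 mm above the top; the wide tube goes over it and stands on the block's top. Origin: centre of the underside; z up, x, y along the sides.
- small_round_holder: Fixed light wood block 114 x 114 x 22 mm, one of four set 2 by 2, in any order, in a dark wooden box (248 x 248 mm, walls and floor 8 mm thick, rim 14 mm above the block tops). Has the small round recess, 66 mm in diameter and 12 mm deep (floor 10 mm above the underside), for the piston. Origin: centre of the underside; z up, x, y along the sides.
- rectangular_holder: Fixed light wood block 114 x 114 x 22 mm, one of four set 2 by 2, in any order, in a dark wooden box (248 x 248 mm, walls and floor 8 mm thick, rim 14 mm above the block tops). Has the rectangular recess, 100 mm (x) by 72 mm (y) and 12 mm deep (floor 10 mm above the underside), for the strike-off plate, either way round. Origin: centre of the underside; z up, x, y along the sides.
- slim_tube: Not part of the tester: a slimmer brass tube, 42 mm outside diameter, 140 mm high, open at both ends. Origin at the centre of its lower end.
- check_weight: Not part of the tester: a brass balance check weight, disc 50 mm in diameter and 25 mm high with a knob 22 mm in diameter on top, 47 mm high in all. Origin at the centre of its underside.
Things that resemble listed ones, but are neither listed nor needed, are in the scene too. What is shaped like the large_round_holder but blue or green is not meant.

How it is judged:
At the end, for the whole second after the job is handed in: Each of the four tester parts sits in its own holder: within 14 mm of the block's centre, seated within 4 mm in height, upright within 0.08 rad (plate aligned within 0.3 rad), released and at rest; slim tube and check weight still stand within 30 mm of their start (horizontal distance between measuring_cylinder and large_round_holder below 0.014 m and z of measuring_cylinder in the frame of large_round_holder between 0.006 and 0.014 m and angle between each of measuring_cylinder, wide_tube, piston, strike_plate, slim_tube, check_weight's own z axis and vertical below 0.08 rad and linear speed of each of measuring_cylinder, wide_tube, piston, strike_plate, slim_tube, check_weight below 0.02 m/s and horizontal distance between wide_tube and post_holder below 0.014 m and z of wide_tube in the frame of post_holder between 0.018 and 0.026 m and horizontal distance between piston and small_round_holder below 0.014 m and z of piston in the frame of small_round_holder between 0.006 and 0.014 m and horizontal distance between strike_plate and rectangular_holder below 0.014 m and z of strike_plate in the frame of rectangular_holder between 0.006 and 0.014 m and angle between the x axis of strike_plate and the x axis of rectangular_holder, either way round below 0.3 rad and distance of each of slim_tube, check_weight from where it was at the start of the episode below 0.03 m); the robot touches nothing.
It fails at once if a part of the tester was dropped (fell freely faster than 0.7 m/s, some 25 mm) ((linear speed of measuring_cylinder above 0.7 m/s and contact force between the fingers and measuring_cylinder below 0.05 N) or (linear speed of wide_tube above 0.7 m/s and contact force between the fingers and wide_tube below 0.05 N) or (linear speed of piston above 0.7 m/s and contact force between the fingers and piston below 0.05 N) or (linear speed of strike_plate above 0.7 m/s and contact force between the fingers and strike_plate below 0.05 N)).
It fails at once if a part was knocked over (tilted more than 45 degrees) (angle between any of measuring_cylinder, wide_tube, piston, strike_plate, slim_tube, check_weight's own z axis and vertical above 0.79 rad).
It also fails if it takes over 112 s, if anything falls off the work surface, if the arm or the gripper's body presses on something with over 40 N, if the wrist force passes 120 N, or if a joint passes its speed limit or range.

## Working session

There is one attempt and no reset: what is moved stays moved. The work goes in short steps, Python scripts to look and compute and a shell command to move; the robot and the scene stay as the last step left them, time stands still between calls to the robot, and variables do not carry over. Pictures are saved under pics/ and viewed, at most 14 in all, crops included, and the job is handed in when it is done.

```bash
ls; mkdir -p pics
python3 - <<'E'
from rig import manip
import cv2
print(manip.get_state(), manip.grasp_offset)
for n in ["scene","top"]:
    d=manip.get_image(n); cv2.imwrite(f"pics/{n}0.png",d["frame"][:,:,::-1]); d.pop("frame"); print(n,d)
E
```

```text
pics
{'clock': 0.0, 'qpos': array([ 1.14899649e+00,  2.76602343e-01,  1.50612440e+00,  2.17208533e-05,
        1.36069111e+00, -1.20994521e-01]), 'qd': array([ 1.12991847e-03, -2.45911631e-04,  2.24302030e-04,  7.24547794e-05,
       -1.02420539e-03,  7.50507791e-04]), 'effort': array([ 1.78899205e-03, -4.16791105e+01, -2.45802355e+01,  6.35840274e-05,
        1.09407454e-02,  8.99209539e-06]), 'position': array([0.1701469 , 0.54870571, 0.230439  ]), 'ee_rot': array([-2.54877910e-04,  1.49838444e-01,  9.88710073e-01, -8.76347158e-04]), 'contact_force': array([0.73823428, 0.33125917, 0.67359756]), 'moment': array([ 0.00147014, -0.03290543,  0.0277759 ]), 'gripper_force': 0.0, 'width': 0.08529445292909714} -0.0187
scene {'fx': 440.4928347134626, 'fy': 440.4928347134626, 'cx': 318.9669731092824, 'cy': 250.6854814247807, 'position': array([ 1.07628778, -0.51384672,  0.79012325]), 'attitude': array([0.85685028, 0.3408217 , 0.1365215 , 0.3619531 ])}
top {'fx': 536.1457097381086, 'fy': 536.1457097381086, 'cx': 322.5510737327433, 'cy': 234.01135764551645, 'position': array([0.3139972 , 0.01376928, 1.30917444]), 'attitude': array([-0.68752043, -0.0692907 ,  0.07229021,  0.71922777])}
```

View pics/scene0.png

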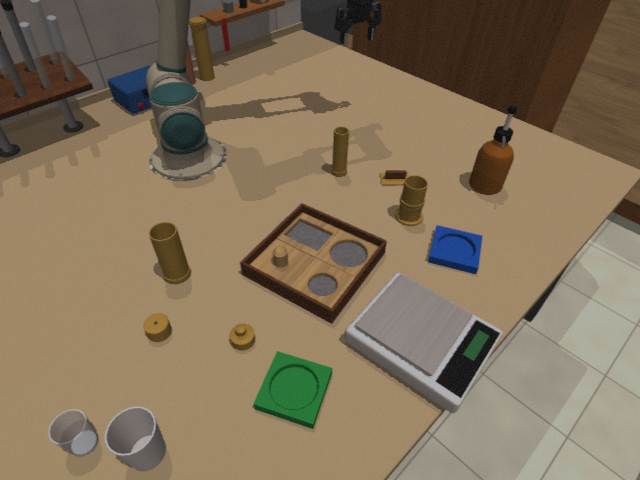

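View pics/top0.png

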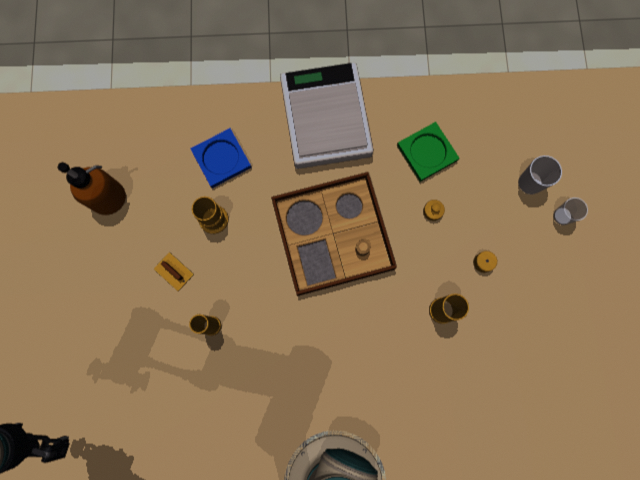

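Candidates in the top view:
- **Tubes:** wide one at (450,308), slim one at (206,325). The wide one is larger in diameter.
- **Discs:** (487,261) has a vent hole, so it is the piston. (434,210) has a knob, so it is the check weight.
- **Cylinder:** the footed one is at (210,213).
- **Plate:** (174,271).
- **Box:** large recess (304,217), small recess (349,206), rectangular recess (317,262), post (362,247). The blue and green blocks are decoys.

I'll confirm these in an enlarged crop.

Run:
```python
import cv2,numpy as np
im=cv2.imread("pics/top0.png"); out=np.zeros((560,800,3),np.uint8)
def put(x0,y0,w,h,s,ox,oy):
    c=cv2.resize(im[y0:y0+h,x0:x0+w],None,fx=s,fy=s,interpolation=cv2.INTER_CUBIC)
    c=cv2.convertScaleAbs(c,alpha=1.6,beta=15)
    for k in range(0,w,10): cv2.line(c,(k*s,0),(k*s,4 if (x0+k)%50 else 10),(255,255,255),1)
    for k in range(0,h,10): cv2.line(c,(0,k*s),(4 if (y0+k)%50 else 10,k*s),(255,255,255),1)
    out[oy:oy+h*s,ox:ox+w*s]=c; cv2.putText(out,f"{x0},{y0}",(ox+12,oy+20),0,.45,(0,0,255),1)
put(270,170,130,130,3,0,0)
put(190,190,50,50,4,400,0);put(425,285,50,50,4,600,0)
put(150,245,50,50,4,400,200);put(465,240,50,45,4,600,200)
put(185,300,45,40,4,400,400);put(415,190,45,40,4,600,400)
cv2.imwrite("pics/crop.png",out)
```

```text
(no output)
```

View pics/crop.png

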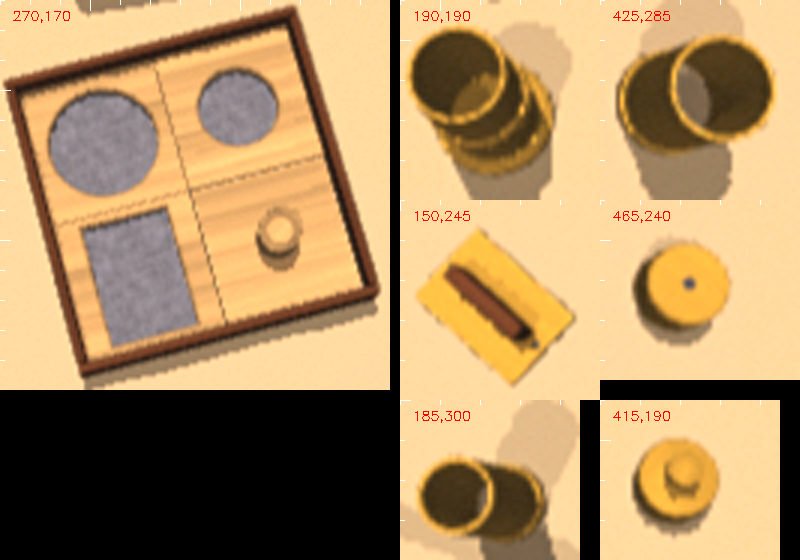

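The crop confirms the identities. The vent-hole disc is the piston, and the wider tube (26 px against 19 px) is the wide tube. Next I'll turn pixels into positions.

```bash
cat > h.py <<'E'
import numpy as np
from rig import manip
from scipy.spatial.transform import Rotation as R
def q(a): return R.from_quat([a[1],a[2],a[3],a[0]])
TOP=dict(f=536.1457,c=(322.551,234.0114),p=np.array([0.3139972,0.01376928,1.30917444]),a=[-0.68752043,-0.0692907,0.07229021,0.71922777])
def pix(u,v,z,cam=TOP):
    d=q(cam["a"]).apply([(u-cam["c"][0])/cam["f"],-(v-cam["c"][1])/cam["f"],-1.])
    p=cam["p"]; return (p+d*(z-p[2])/d[2])
def wpix(uv,z,im,st):
    "wrist pixel to world at height z"
    M=np.array(im["mount"]); r=q(st["ee_rot"])
    d=r.apply(M[:3,:3]@[(uv[0]-im["cx"])/im["fx"],-(uv[1]-im["cy"])/im["fy"],-1.]); p=st["position"]+r.apply(M[:3,3])
    return p+d*(z-p[2])/d[2]
def wproj(P,im,st):
    M=np.array(im["mount"]); r=q(st["ee_rot"]); t=np.linalg.inv(M)@np.append(r.inv().apply(np.array(P)-st["position"]),1)
    return im["cx"]-im["fx"]*t[0]/t[2], im["cy"]+im["fy"]*t[1]/t[2]
def yaw(): # world angle of tool y
    y=q(manip.get_state()["ee_rot"]).apply([0,1,0]); return np.degrees(np.arctan2(y[1],y[0]))
def go(x,y,z):
    s=manip.get_state(); d=q(s["ee_rot"]).inv().apply(np.array([x,y,z])-s["position"])
    print("at",s["position"].round(4),"tool d mm",(d*1000).round(1),"yaw",round(yaw(),1),"w",round(s["width"],4),"t",round(s["clock"],2))
E
python3 - <<'E'
from h import *
A=lambda n,u,v,z: print(n,pix(u,v,z).round(4))
c=[pix(270+x/3,170+y/3,.044) for x,y in [(5,85),(297,8),(378,292),(83,375)]]
for i in range(4):
    e=c[(i+1)%4]-c[i]; print("side",np.linalg.norm(e).round(4),np.degrees(np.arctan2(e[1],e[0])).round(1))
C=sum(c)/4; print("box",C.round(4))
ex=(c[1]-c[0]+c[2]-c[3]);ex/=np.linalg.norm(ex);ey=(c[3]-c[0]+c[2]-c[1]);ey/=np.linalg.norm(ey)
for n,a,b in [("large",-1,-1),("small",1,-1),("rect",-1,1),("post",1,1)]: print(n,(C+.058*(a*ex+b*ey)).round(4))
A("large rec",270+103/3,170+143/3,.030);A("small rec",270+238/3,170+107/3,.030);A("rect rec",270+140.5/3,170+276.5/3,.030);A("post top",270+279/3,170+229/3,.073)
A("cyl",204.75,209.2,.115);A("cylfoot",190+94/4,190+122/4,.006);A("wide",455.75,306.75,.14);A("widebot?",425+70/4,285+102/4,.0);A("piston",487.25,261,.034);A("slim",199,323.75,.14)
p=[pix(150+x/4,245+y/4,.004) for x,y in [(80,28),(176,118),(112,186),(16,95)]]
print("plate",(sum(p)/4).round(4))
for i in range(4):
    e=p[(i+1)%4]-p[i]; print(np.linalg.norm(e).round(4),np.degrees(np.arctan2(e[1],e[0])).round(1))
go(*(sum(p)/4)[:2],.15)
E
```

```text
side 0.2475 -77.3
side 0.2428 -168.2
side 0.2423 103.1
side 0.2443 13.0
box [ 0.5738 -0.0242  0.044 ]
large [0.6174 0.0447 0.044 ]
small [ 0.6434 -0.0683  0.044 ]
rect [0.5041 0.0199 0.044 ]
post [ 0.5301 -0.0932  0.044 ]
large rec [0.6167 0.0451 0.03  ]
small rec [ 0.642  -0.0667  0.03  ]
rect rec [0.5053 0.0193 0.03  ]
post top [ 0.5314 -0.0905  0.073 ]
cyl [0.6268 0.2706 0.115 ]
cylfoot [0.6253 0.2723 0.006 ]
wide [ 0.3779 -0.2775  0.14  ]
widebot? [ 0.3781 -0.2795  0.    ]
piston [ 0.4891 -0.3898  0.034 ]
slim [0.3666 0.2779 0.14  ]
plate [0.5017 0.37   0.004 ]
0.0833 -134.6
0.0556 135.8
0.0832 45.4
0.0556 -44.1
at [0.1702 0.5488 0.2305] tool d mm [-369.6  -72.4   80.6] yaw 72.8 w 0.0852 t 0.1
```

Positions agree with the known sizes (box sides 243–248 mm, plate 83 x 56 mm, recess and tube rims consistent). I'll start with the plate, moving above it and turning the fingers across its handle.

```bash
python3 -m pendant '[{"dx":-0.037,"dy":-0.007},{"dx":-0.037,"dy":-0.007},{"dx":-0.037,"dy":-0.007},{"dx":-0.037,"dy":-0.007},{"dx":-0.037,"dy":-0.007},{"dx":-0.037,"dy":-0.007},{"dx":-0.037,"dy":-0.007},{"dx":-0.037,"dy":-0.007},{"dx":-0.037,"dy":-0.007},{"dx":-0.037,"dy":-0.009},{},{}]' 40
python3 -m pendant '[{"rz":-7},{"rz":-7},{"rz":-7},{"rz":-7},{"rz":-7},{"rz":-7},{"rz":-7},{"rz":-7},{"rz":-7},{"hand":0.05,"dz":0.02},{"dz":0.02},{"dz":0.02}]'
python3 - <<'E'
from h import *
import cv2
s=manip.get_state(); im=manip.get_image("wrist"); go(.5017,.37,.013)
f=im["frame"][:,:,::-1].copy()
print(wproj([.5017,.37,.030],im,s))
cv2.imwrite("pics/w1.png",f)
E
```

```text
at [0.1702 0.5488 0.2306] tool d mm [-369.6  -72.3  217.7] yaw 72.8 w 0.0849 t 0.15
(np.float64(253.62691546702203), np.float64(556.0832101635524))invalid input
invalid input
```

View pics/w1.png

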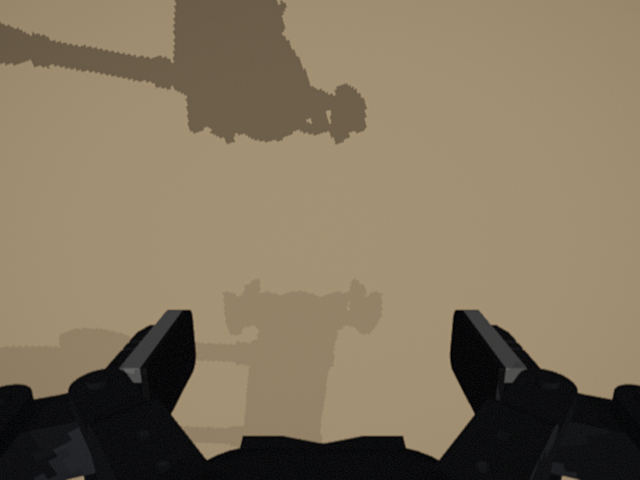

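The picture shows only the table and the fingers, since the rows were refused and the arm didn't move. Each row probably needs all the keys.

```bash
python3 -m pendant '[{"dx":-0.037,"dy":-0.007,"dz":0,"rx":0,"ry":0,"rz":0,"hand":0.085},{"dx":-0.037,"dy":-0.007,"dz":0,"rx":0,"ry":0,"rz":0,"hand":0.085},{"dx":-0.037,"dy":-0.007,"dz":0,"rx":0,"ry":0,"rz":0,"hand":0.085},{"dx":-0.037,"dy":-0.007,"dz":0,"rx":0,"ry":0,"rz":0,"hand":0.085},{"dx":-0.037,"dy":-0.007,"dz":0,"rx":0,"ry":0,"rz":0,"hand":0.085},{"dx":-0.037,"dy":-0.007,"dz":0,"rx":0,"ry":0,"rz":0,"hand":0.085},{"dx":-0.037,"dy":-0.007,"dz":0,"rx":0,"ry":0,"rz":0,"hand":0.085},{"dx":-0.037,"dy":-0.007,"dz":0,"rx":0,"ry":0,"rz":0,"hand":0.085},{"dx":-0.037,"dy":-0.007,"dz":0,"rx":0,"ry":0,"rz":0,"hand":0.085},{"dx":-0.037,"dy":-0.009,"dz":0,"rx":0,"ry":0,"rz":0,"hand":0.085}]' 40 
python3 -m pendant '[{"rz":-7}]'
python3 -m pendant '[{"dx":0,"dy":0,"dz":0,"rx":0,"ry":0,"rz":-7}]'
```

```text
clock: 0.98
position: [0.5038, 0.3698, 0.231]
ee_rot: [-0.0, 0.15, 0.989, 0.0]
contact_force: [0.5, 1.1, 0.0]
width: 0.0848
gripper_force: 0.0invalid input
invalid input
```

```bash
python3 -m pendant '[{"dx":0,"dy":0,"dz":0,"rx":0,"ry":0,"rz":-7,"hand":0.05},{"dx":0,"dy":0,"dz":0,"rx":0,"ry":0,"rz":-7,"hand":0.05},{"dx":0,"dy":0,"dz":0,"rx":0,"ry":0,"rz":-7,"hand":0.05},{"dx":0,"dy":0,"dz":0,"rx":0,"ry":0,"rz":-7,"hand":0.05},{"dx":0,"dy":0,"dz":0,"rx":0,"ry":0,"rz":-7,"hand":0.05},{"dx":0,"dy":0,"dz":0,"rx":0,"ry":0,"rz":-7,"hand":0.05},{"dx":0,"dy":0,"dz":0,"rx":0,"ry":0,"rz":-7,"hand":0.05},{"dx":0,"dy":0,"dz":0,"rx":0,"ry":0,"rz":-7,"hand":0.05},{"dx":0,"dy":0,"dz":0,"rx":0,"ry":0,"rz":-7,"hand":0.05},{"dx":0,"dy":0,"dz":0.04,"rx":0,"ry":0,"rz":0,"hand":0.05},{"dx":0,"dy":0,"dz":0.04,"rx":0,"ry":0,"rz":0,"hand":0.05},{"dx":0,"dy":0,"dz":0,"rx":0,"ry":0,"rz":0,"hand":0.05}]'
python3 - <<'E'
from h import *
import cv2
s=manip.get_state(); im=manip.get_image("wrist"); go(.5017,.37,.013)
cv2.imwrite("pics/w2.png",im["frame"][:,:,::-1])
print(wproj([.5017,.37,.030],im,s),wproj([.5017,.37,.004],im,s))
E
```

```text
clock: 1.98
position: [0.4972, 0.3677, 0.1435]
ee_rot: [-0.008, -0.389, 0.921, -0.001]
contact_force: [-1.7, -1.2, -0.9]
width: 0.0501
gripper_force: 0.0
at [0.4992 0.3689 0.1471] tool d mm [ -3.9  -1.4 134. ] yaw 135.8 w 0.05 t 2.03
(np.float64(319.9531329333613), np.float64(246.43432927904766)) (np.float64(319.9756935479427), np.float64(236.17949989288718))
```

View pics/w2.png

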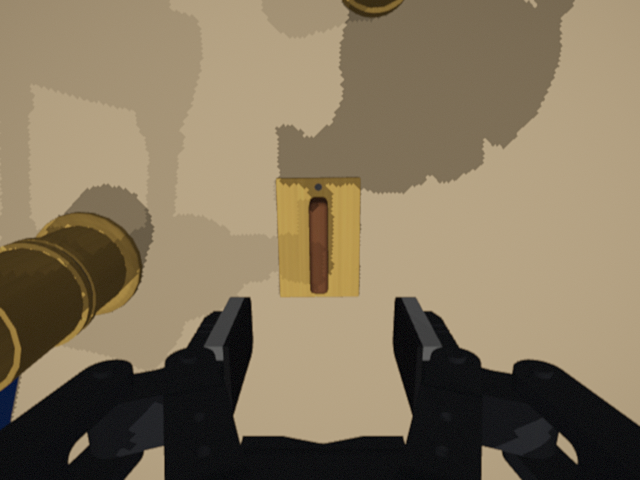

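The plate is centred at about (319,237), right where it was projected (320,236), and the fingers are aligned. Descending and gripping the handle.

```bash
python3 -m pendant '[{"dx":-0.004,"dy":-0.001,"dz":0.03,"rx":0,"ry":0,"rz":0,"hand":0.05},{"dx":0,"dy":0,"dz":0.03,"rx":0,"ry":0,"rz":0,"hand":0.05},{"dx":0,"dy":0,"dz":0.03,"rx":0,"ry":0,"rz":0,"hand":0.05},{"dx":0,"dy":0,"dz":0.02,"rx":0,"ry":0,"rz":0,"hand":0.05},{"dx":0,"dy":0,"dz":0.014,"rx":0,"ry":0,"rz":0,"hand":0.05},{"dx":0,"dy":0,"dz":0.01,"rx":0,"ry":0,"rz":0,"hand":0.05},{"dx":0,"dy":0,"dz":0,"rx":0,"ry":0,"rz":0,"hand":0.0},{"dx":0,"dy":0,"dz":0,"rx":0,"ry":0,"rz":0,"hand":0.0},{"dx":0,"dy":0,"dz":0,"rx":0,"ry":0,"rz":0,"hand":0.0},{"dx":0,"dy":0,"dz":0,"rx":0,"ry":0,"rz":0,"hand":0.0},{"dx":0,"dy":0,"dz":0,"rx":0,"ry":0,"rz":0,"hand":0.0},{"dx":0,"dy":0,"dz":0,"rx":0,"ry":0,"rz":0,"hand":0.0}]' 40
```

```text
clock: 3.03
position: [0.5074, 0.3739, 0.0194]
ee_rot: [0.002, -0.389, 0.921, 0.0]
contact_force: [-0.3, -0.2, 5.9]
width: 0.0108
gripper_force: 41.9
```

Gripped. The TCP is about 7 mm off along the handle, and the hold is fine. Lifting, moving over the rectangular recess and turning.

```bash
python3 -m pendant '[{"dx":0,"dy":0,"dz":-0.01,"rx":0,"ry":0,"rz":0,"hand":0.0},{"dx":0,"dy":0,"dz":-0.02,"rx":0,"ry":0,"rz":0,"hand":0.0},{"dx":0,"dy":0,"dz":-0.03,"rx":0,"ry":0,"rz":0,"hand":0.0},{"dx":0,"dy":0,"dz":-0.03,"rx":0,"ry":0,"rz":0,"hand":0.0},{"dx":0,"dy":0,"dz":-0.02,"rx":0,"ry":0,"rz":0,"hand":0.0},{"dx":0,"dy":0,"dz":0,"rx":0,"ry":0,"rz":0,"hand":0.0}]'
python3 -m pendant '[{"dx":0.0213,"dy":-0.0204,"dz":0,"rx":0,"ry":0,"rz":0,"hand":0.0},{"dx":0.0213,"dy":-0.0204,"dz":0,"rx":0,"ry":0,"rz":0,"hand":0.0},{"dx":0.0213,"dy":-0.0204,"dz":0,"rx":0,"ry":0,"rz":0,"hand":0.0},{"dx":0.0213,"dy":-0.0204,"dz":0,"rx":0,"ry":0,"rz":0,"hand":0.0},{"dx":0.0213,"dy":-0.0204,"dz":0,"rx":0,"ry":0,"rz":0,"hand":0.0},{"dx":0.0213,"dy":-0.0204,"dz":0,"rx":0,"ry":0,"rz":0,"hand":0.0},{"dx":0.0213,"dy":-0.0204,"dz":0,"rx":0,"ry":0,"rz":0,"hand":0.0},{"dx":0.0213,"dy":-0.0204,"dz":0,"rx":0,"ry":0,"rz":0,"hand":0.0},{"dx":0.0213,"dy":-0.0204,"dz":0,"rx":0,"ry":0,"rz":0,"hand":0.0},{"dx":0.0213,"dy":-0.0204,"dz":0,"rx":0,"ry":0,"rz":0,"hand":0.0},{"dx":0.0213,"dy":-0.0204,"dz":0,"rx":0,"ry":0,"rz":0,"hand":0.0},{"dx":0.0213,"dy":-0.0204,"dz":0,"rx":0,"ry":0,"rz":0,"hand":0.0}]'
python3 -m pendant '[{"dx":0,"dy":0,"dz":0,"rx":0,"ry":0,"rz":5.5,"hand":0.0},{"dx":0,"dy":0,"dz":0,"rx":0,"ry":0,"rz":5.5,"hand":0.0},{"dx":0,"dy":0,"dz":0,"rx":0,"ry":0,"rz":5.5,"hand":0.0},{"dx":0,"dy":0,"dz":0,"rx":0,"ry":0,"rz":5.5,"hand":0.0},{"dx":0,"dy":0,"dz":0,"rx":0,"ry":0,"rz":5.5,"hand":0.0},{"dx":0,"dy":0,"dz":0,"rx":0,"ry":0,"rz":5.5,"hand":0.0},{"dx":0,"dy":0,"dz":0,"rx":0,"ry":0,"rz":0,"hand":0.0},{"dx":0,"dy":0,"dz":0,"rx":0,"ry":0,"rz":0,"hand":0.0},{"dx":0,"dy":0,"dz":0,"rx":0,"ry":0,"rz":0,"hand":0.0},{"dx":0,"dy":0,"dz":0,"rx":0,"ry":0,"rz":0,"hand":0.0}]'
python3 - <<'E'
from h import *
import cv2
s=manip.get_state(); im=manip.get_image("wrist"); go(.5047,.0196,.0374)
cv2.imwrite("pics/w3.png",im["frame"][:,:,::-1])
print(wproj([.5047,.0196,.030],im,s))
E
```

```text
clock: 3.53
position: [0.5085, 0.3745, 0.133]
ee_rot: [0.005, -0.389, 0.921, 0.001]
contact_force: [0.3, -0.9, -1.1]
width: 0.0107
gripper_force: 41.0
clock: 4.53
position: [0.5017, 0.0178, 0.1264]
ee_rot: [-0.001, -0.389, 0.921, 0.001]
contact_force: [-0.0, -0.0, -0.4]
width: 0.0103
gripper_force: 41.0
clock: 5.37
position: [0.5028, 0.0191, 0.127]
ee_rot: [-0.0, -0.112, 0.994, 0.0]
contact_force: [0.1, -0.2, -2.3]
width: 0.0108
gripper_force: 41.0
at [0.5028 0.0191 0.1271] tool d mm [-1.9  0.  89.7] yaw 102.8 w 0.0105 t 5.42
(np.float64(323.65807394228904), np.float64(246.2666898288428))
```

View pics/w3.png

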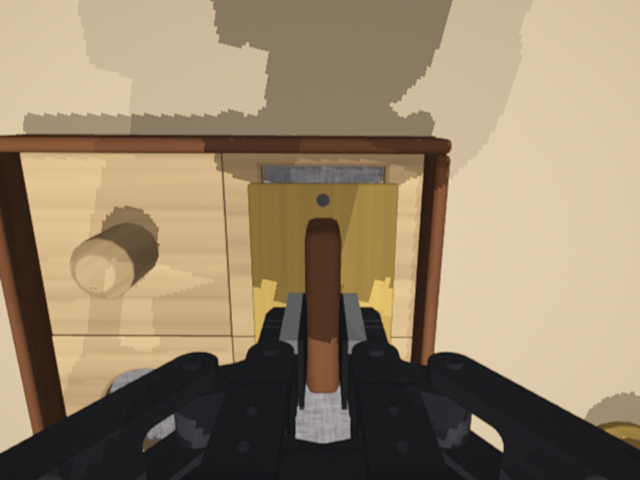

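The plate hangs straight above the recess. Its far edge is at v≈184, near (323,184). I'll use that for the in-hand offset.

Run:
```python
from h import *
s=manip.get_state(); im=manip.get_image("wrist")
r=q(s["ee_rot"])
for uv,z in [((323,184),.1116),((248,184),.1116),((398,184),.1116),((323,200),.1116)]: print(r.inv().apply(wpix(uv,z,im,s)-s["position"]).round(4))
print([wpix(uv,.030,im,s).round(4) for uv in [(262,165),(385,165)]], "expect far corners of recess", [(np.array([.5047,.0196])+r.apply([.05,k,0])[:2]).round(4) for k in (-.036,.036)],[(np.array([.5047,.0196])+r.apply([-.05,k,0])[:2]).round(4) for k in (-.036,.036)])
```

```text
[ 0.0458 -0.0005  0.0155]
[ 0.0458 -0.0282  0.0155]
[0.0458 0.0271 0.0155]
[ 0.0399 -0.0005  0.0155]
[array([ 0.4669, -0.024 ,  0.03  ]), array([0.4518, 0.0422, 0.03  ])] expect far corners of recess [array([ 0.4639, -0.0266]), array([0.448 , 0.0436])] [array([ 0.5614, -0.0044]), array([0.5455, 0.0658])]
```

```bash
python3 -m pendant '[{"dx":-0.007,"dy":0,"dz":0.02,"rx":0,"ry":0,"rz":0,"hand":0.0},{"dx":0,"dy":0,"dz":0.025,"rx":0,"ry":0,"rz":0,"hand":0.0},{"dx":0,"dy":0,"dz":0.016,"rx":0,"ry":0,"rz":0,"hand":0.0},{"dx":0,"dy":0,"dz":0.01,"rx":0,"ry":0,"rz":0,"hand":0.0},{"dx":0,"dy":0,"dz":0.006,"rx":0,"ry":0,"rz":0,"hand":0.0},{"dx":0,"dy":0,"dz":0.005,"rx":0,"ry":0,"rz":0,"hand":0.0},{"dx":0,"dy":0,"dz":0.003,"rx":0,"ry":0,"rz":0,"hand":0.0},{"dx":0,"dy":0,"dz":0.002,"rx":0,"ry":0,"rz":0,"hand":0.0},{"dx":0,"dy":0,"dz":0.001,"rx":0,"ry":0,"rz":0,"hand":0.0},{"dx":0,"dy":0,"dz":0.001,"rx":0,"ry":0,"rz":0,"hand":0.0},{"dx":0,"dy":0,"dz":0,"rx":0,"ry":0,"rz":0,"hand":0.0},{"dx":0,"dy":0,"dz":0,"rx":0,"ry":0,"rz":0,"hand":0.0}]'
```

```text
clock: 6.47
position: [0.5101, 0.0206, 0.0387]
ee_rot: [0.0, -0.111, 0.994, -0.0]
contact_force: [0.0, -0.3, -1.5]
width: 0.0105
gripper_force: 41.0
```

```bash
python3 -m pendant '[{"dx":0,"dy":0,"dz":0.001,"rx":0,"ry":0,"rz":0,"hand":0.0},{"dx":0,"dy":0,"dz":0,"rx":0,"ry":0,"rz":0,"hand":0.0},{"dx":0,"dy":0,"dz":0,"rx":0,"ry":0,"rz":0,"hand":0.03},{"dx":0,"dy":0,"dz":0,"rx":0,"ry":0,"rz":0,"hand":0.03},{"dx":0,"dy":0,"dz":0,"rx":0,"ry":0,"rz":0,"hand":0.03},{"dx":0,"dy":0,"dz":0,"rx":0,"ry":0,"rz":0,"hand":0.03},{"dx":0,"dy":0,"dz":-0.02,"rx":0,"ry":0,"rz":0,"hand":0.03},{"dx":0,"dy":0,"dz":-0.03,"rx":0,"ry":0,"rz":0,"hand":0.03},{"dx":0,"dy":0,"dz":-0.04,"rx":0,"ry":0,"rz":0,"hand":0.085},{"dx":0,"dy":0,"dz":-0.03,"rx":0,"ry":0,"rz":0,"hand":0.085},{"dx":0,"dy":0,"dz":0,"rx":0,"ry":0,"rz":0,"hand":0.085},{"dx":0,"dy":0,"dz":0,"rx":0,"ry":0,"rz":0,"hand":0.085}]'
python3 - <<'E'
from h import *
import cv2
go(.4891,-.3898,.16)
im=manip.get_image("wrist"); s=manip.get_state()
cv2.imwrite("pics/w4.png",im["frame"][:,:,::-1])
E
```

```text
clock: 7.47
position: [0.5113, 0.0205, 0.1594]
ee_rot: [0.003, -0.111, 0.994, -0.0]
contact_force: [-0.3, 0.3, -0.3]
width: 0.0769
gripper_force: 0.0
at [0.5113 0.0205 0.1594] tool d mm [ 112.3 -395.3   -0.5] yaw 102.8 w 0.0769 t 7.47
```

View pics/w4.png

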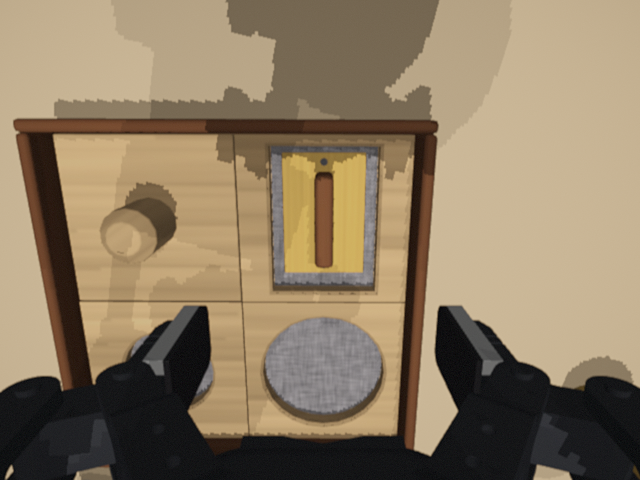

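The plate sits flat and centred in its recess, with floor visible on all sides. Next is the piston.

```bash
python3 -m pendant '[{"dx":0.0102,"dy":-0.0359,"dz":0,"rx":0,"ry":0,"rz":0,"hand":0.085},{"dx":0.0102,"dy":-0.0359,"dz":0,"rx":0,"ry":0,"rz":0,"hand":0.085},{"dx":0.0102,"dy":-0.0359,"dz":0,"rx":0,"ry":0,"rz":0,"hand":0.085},{"dx":0.0102,"dy":-0.0359,"dz":0,"rx":0,"ry":0,"rz":0,"hand":0.085},{"dx":0.0102,"dy":-0.0359,"dz":0,"rx":0,"ry":0,"rz":0,"hand":0.085},{"dx":0.0102,"dy":-0.0359,"dz":0,"rx":0,"ry":0,"rz":0,"hand":0.085},{"dx":0.0102,"dy":-0.0359,"dz":0,"rx":0,"ry":0,"rz":0,"hand":0.085},{"dx":0.0102,"dy":-0.0359,"dz":0,"rx":0,"ry":0,"rz":0,"hand":0.085},{"dx":0.0102,"dy":-0.0359,"dz":0,"rx":0,"ry":0,"rz":0,"hand":0.085},{"dx":0.0102,"dy":-0.0359,"dz":0,"rx":0,"ry":0,"rz":0,"hand":0.085},{"dx":0.0102,"dy":-0.0359,"dz":0,"rx":0,"ry":0,"rz":0,"hand":0.085}]'
python3 -m pendant '[{"dx":0,"dy":0,"dz":0,"rx":0,"ry":0,"rz":0,"hand":0.085},{"dx":0,"dy":0,"dz":0,"rx":0,"ry":0,"rz":0,"hand":0.085},{"dx":0,"dy":0,"dz":0,"rx":0,"ry":0,"rz":0,"hand":0.085},{"dx":0,"dy":0,"dz":0,"rx":0,"ry":0,"rz":0,"hand":0.085},{"dx":0,"dy":0,"dz":0,"rx":0,"ry":0,"rz":0,"hand":0.085}]'
python3 - <<'E'
from h import *
import cv2
s=manip.get_state();im=manip.get_image("wrist");go(.4891,-.3898,.015)
f=im["frame"]; p=wproj([.4891,-.3898,.034],im,s); print(p)
g=cv2.GaussianBlur(cv2.cvtColor(f,cv2.COLOR_RGB2GRAY),(3,3),0)
c=cv2.HoughCircles(g,cv2.HOUGH_GRADIENT,1.5,60,param1=100,param2=30,minRadius=25,maxRadius=90)
for x in c[0][:5]: print(x,wpix(x[:2],.034,im,s).round(4))
cv2.imwrite("pics/w5.png",f[:,:,::-1])
E
```

```text
clock: 8.43
position: [0.4862, -0.3902, 0.1548]
ee_rot: [-0.001, -0.111, 0.994, 0.002]
contact_force: [0.1, -0.3, -0.2]
width: 0.0851
gripper_force: 0.0
clock: 8.85
position: [0.4876, -0.3876, 0.1568]
ee_rot: [-0.0, -0.112, 0.994, 0.001]
contact_force: [0.0, 0.3, 0.4]
width: 0.085
gripper_force: 0.0
at [ 0.4878 -0.3878  0.1571] tool d mm [ -0.8  -2.4 142.1] yaw 102.9 w 0.0849 t 8.9
(np.float64(319.4030133334041), np.float64(233.33449433483128))
[320.25 236.25  36.4 ] [ 0.4909 -0.3888  0.034 ]
[539.25     104.25      57.550003] [ 0.3837 -0.281   0.034 ]
[419.25 417.75  30.85] [ 0.6076 -0.2888  0.034 ]
[500.25 353.25  51.25] [ 0.5449 -0.2489  0.034 ]
[ 12.75 300.75  27.25] [ 0.5797 -0.5785  0.034 ]
```

View pics/w5.png

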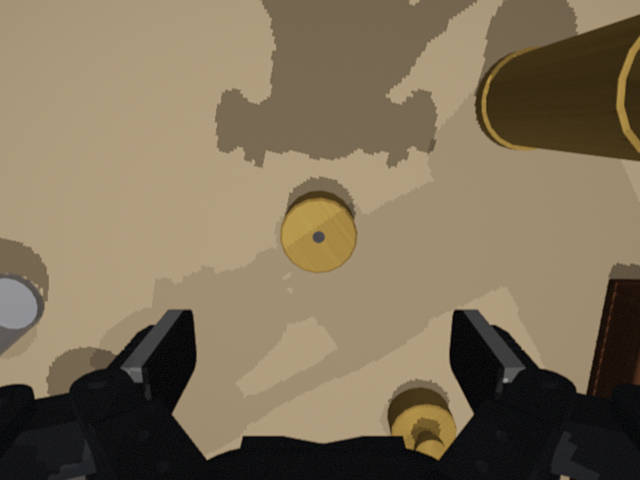

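The piston is at about (320,236), which puts it at (0.4905, -0.389). It has the vent hole and no knob, so this is the right disc. Descending and gripping.

```bash
python3 -m pendant '[{"dx":-0.002,"dy":-0.002,"dz":0.03,"rx":0,"ry":0,"rz":0,"hand":0.085},{"dx":0,"dy":0,"dz":0.035,"rx":0,"ry":0,"rz":0,"hand":0.085},{"dx":0,"dy":0,"dz":0.03,"rx":0,"ry":0,"rz":0,"hand":0.085},{"dx":0,"dy":0,"dz":0.025,"rx":0,"ry":0,"rz":0,"hand":0.085},{"dx":0,"dy":0,"dz":0.014,"rx":0,"ry":0,"rz":0,"hand":0.085},{"dx":0,"dy":0,"dz":0.008,"rx":0,"ry":0,"rz":0,"hand":0.085},{"dx":0,"dy":0,"dz":0,"rx":0,"ry":0,"rz":0,"hand":0.085},{"dx":0,"dy":0,"dz":0,"rx":0,"ry":0,"rz":0,"hand":0.085},{"dx":0,"dy":0,"dz":0,"rx":0,"ry":0,"rz":0,"hand":0.03},{"dx":0,"dy":0,"dz":0,"rx":0,"ry":0,"rz":0,"hand":0.03},{"dx":0,"dy":0,"dz":0,"rx":0,"ry":0,"rz":0,"hand":0.03},{"dx":0,"dy":0,"dz":0,"rx":0,"ry":0,"rz":0,"hand":0.03}]' 60
python3 -m pendant '[{"dx":0,"dy":0,"dz":0,"rx":0,"ry":0,"rz":0,"hand":0.03},{"dx":0,"dy":0,"dz":0,"rx":0,"ry":0,"rz":0,"hand":0.03}]'
python3 -c "
from h import *
go(.6427,-.0675,.13)"
```

```text
clock: 9.9
position: [0.4907, -0.391, 0.017]
ee_rot: [0.001, -0.111, 0.994, -0.001]
contact_force: [-0.2, 2.1, 6.0]
width: 0.0476
gripper_force: 62.5
clock: 10.07
position: [0.4907, -0.391, 0.0171]
ee_rot: [0.001, -0.111, 0.994, -0.001]
contact_force: [-0.7, 1.5, 5.8]
width: 0.0477
gripper_force: 62.5
at [ 0.4907 -0.391   0.0171] tool d mm [-219.9  281.8 -113. ] yaw 102.8 w 0.0477 t 10.07
```

```bash
python3 -m pendant '[{"dx":0,"dy":0,"dz":-0.01,"rx":0,"ry":0,"rz":0,"hand":0.03},{"dx":0,"dy":0,"dz":-0.02,"rx":0,"ry":0,"rz":0,"hand":0.03},{"dx":0,"dy":0,"dz":-0.03,"rx":0,"ry":0,"rz":0,"hand":0.03},{"dx":0,"dy":0,"dz":-0.03,"rx":0,"ry":0,"rz":0,"hand":0.03},{"dx":0,"dy":0,"dz":-0.023,"rx":0,"ry":0,"rz":0,"hand":0.03},{"dx":0,"dy":0,"dz":0,"rx":0,"ry":0,"rz":0,"hand":0.03}]'
python3 -m pendant '[{"dx":-0.0183,"dy":0.0235,"dz":0,"rx":0,"ry":0,"rz":0,"hand":0.03},{"dx":-0.0183,"dy":0.0235,"dz":0,"rx":0,"ry":0,"rz":0,"hand":0.03},{"dx":-0.0183,"dy":0.0235,"dz":0,"rx":0,"ry":0,"rz":0,"hand":0.03},{"dx":-0.0183,"dy":0.0235,"dz":0,"rx":0,"ry":0,"rz":0,"hand":0.03},{"dx":-0.0183,"dy":0.0235,"dz":0,"rx":0,"ry":0,"rz":0,"hand":0.03},{"dx":-0.0183,"dy":0.0235,"dz":0,"rx":0,"ry":0,"rz":0,"hand":0.03},{"dx":-0.0183,"dy":0.0235,"dz":0,"rx":0,"ry":0,"rz":0,"hand":0.03},{"dx":-0.0183,"dy":0.0235,"dz":0,"rx":0,"ry":0,"rz":0,"hand":0.03},{"dx":-0.0183,"dy":0.0235,"dz":0,"rx":0,"ry":0,"rz":0,"hand":0.03},{"dx":-0.0183,"dy":0.0235,"dz":0,"rx":0,"ry":0,"rz":0,"hand":0.03},{"dx":-0.0183,"dy":0.0235,"dz":0,"rx":0,"ry":0,"rz":0,"hand":0.03},{"dx":-0.0183,"dy":0.0235,"dz":0,"rx":0,"ry":0,"rz":0,"hand":0.03}]'
python3 -m pendant '[{"dx":0,"dy":0,"dz":0,"rx":0,"ry":0,"rz":0,"hand":0.03},{"dx":0,"dy":0,"dz":0,"rx":0,"ry":0,"rz":0,"hand":0.03},{"dx":0,"dy":0,"dz":0,"rx":0,"ry":0,"rz":0,"hand":0.03},{"dx":0,"dy":0,"dz":0,"rx":0,"ry":0,"rz":0,"hand":0.03},{"dx":0,"dy":0,"dz":0,"rx":0,"ry":0,"rz":0,"hand":0.03},{"dx":0,"dy":0,"dz":0,"rx":0,"ry":0,"rz":0,"hand":0.03},{"dx":0,"dy":0,"dz":0,"rx":0,"ry":0,"rz":0,"hand":0.03},{"dx":0,"dy":0,"dz":0,"rx":0,"ry":0,"rz":0,"hand":0.03}]'
python3 - <<'E'
from h import *
import cv2
s=manip.get_state();im=manip.get_image("wrist");go(.6427,-.0675,.0355)
cv2.imwrite("pics/w6.png",im["frame"][:,:,::-1]); print(wproj([.6427,-.0675,.030],im,s),wproj([.6427,-.0675,s["position"][2]+.017],im,s))
E
```

```text
clock: 10.57
position: [0.4925, -0.3932, 0.1341]
ee_rot: [0.003, -0.111, 0.994, -0.004]
contact_force: [1.1, -1.4, -3.1]
width: 0.0477
gripper_force: 63.3
clock: 11.57
position: [0.641, -0.0657, 0.1262]
ee_rot: [-0.002, -0.111, 0.994, 0.001]
contact_force: [0.3, 0.3, -3.8]
width: 0.0475
gripper_force: 63.3
clock: 12.23
position: [0.6418, -0.0679, 0.1284]
ee_rot: [0.0, -0.111, 0.994, 0.0]
contact_force: [1.1, 0.3, -4.8]
width: 0.0478
gripper_force: 63.5
at [ 0.6419 -0.0677  0.1284] tool d mm [-0.8  0.1 92.9] yaw 102.7 w 0.0474 t 12.28
(np.float64(323.9667190346755), np.float64(243.74880235537805)) (np.float64(325.22086762898806), np.float64(342.0770797622459))
```

View pics/w6.png

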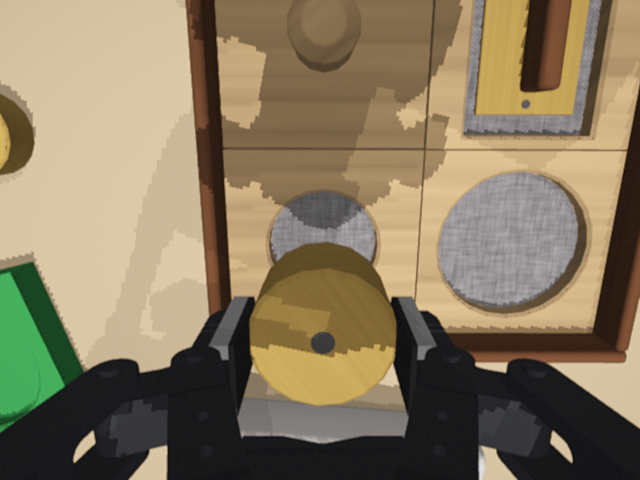

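The piston hangs level, with its vent at (322,342) against (325,342) predicted. The recess centre is about (323,244), also as predicted, so I'm lowering it.

```bash
python3 -m pendant '[{"dx":-0.001,"dy":0,"dz":0.02,"rx":0,"ry":0,"rz":0,"hand":0.03},{"dx":0,"dy":0,"dz":0.025,"rx":0,"ry":0,"rz":0,"hand":0.03},{"dx":0,"dy":0,"dz":0.016,"rx":0,"ry":0,"rz":0,"hand":0.03},{"dx":0,"dy":0,"dz":0.01,"rx":0,"ry":0,"rz":0,"hand":0.03},{"dx":0,"dy":0,"dz":0.007,"rx":0,"ry":0,"rz":0,"hand":0.03},{"dx":0,"dy":0,"dz":0.005,"rx":0,"ry":0,"rz":0,"hand":0.03},{"dx":0,"dy":0,"dz":0.004,"rx":0,"ry":0,"rz":0,"hand":0.03},{"dx":0,"dy":0,"dz":0.002,"rx":0,"ry":0,"rz":0,"hand":0.03},{"dx":0,"dy":0,"dz":0.001,"rx":0,"ry":0,"rz":0,"hand":0.03},{"dx":0,"dy":0,"dz":0.001,"rx":0,"ry":0,"rz":0,"hand":0.03},{"dx":0,"dy":0,"dz":0,"rx":0,"ry":0,"rz":0,"hand":0.03},{"dx":0,"dy":0,"dz":0,"rx":0,"ry":0,"rz":0,"hand":0.03}]'
```

```text
clock: 13.28
position: [0.6432, -0.0671, 0.0378]
ee_rot: [0.0, -0.111, 0.994, -0.0]
contact_force: [0.5, 0.1, -4.4]
width: 0.0478
gripper_force: 63.4
```

```bash
python3 -m pendant '[{"dx":0,"dy":0,"dz":0.001,"rx":0,"ry":0,"rz":0,"hand":0.03},{"dx":0,"dy":0,"dz":0.001,"rx":0,"ry":0,"rz":0,"hand":0.03},{"dx":0,"dy":0,"dz":0.001,"rx":0,"ry":0,"rz":0,"hand":0.03},{"dx":0,"dy":0,"dz":0,"rx":0,"ry":0,"rz":0,"hand":0.03},{"dx":0,"dy":0,"dz":0,"rx":0,"ry":0,"rz":0,"hand":0.03}]'
python3 -m pendant '[{"dx":0,"dy":0,"dz":0,"rx":0,"ry":0,"rz":0,"hand":0.065},{"dx":0,"dy":0,"dz":0,"rx":0,"ry":0,"rz":0,"hand":0.065},{"dx":0,"dy":0,"dz":0,"rx":0,"ry":0,"rz":0,"hand":0.065},{"dx":0,"dy":0,"dz":0,"rx":0,"ry":0,"rz":0,"hand":0.065},{"dx":0,"dy":0,"dz":-0.01,"rx":0,"ry":0,"rz":0,"hand":0.065},{"dx":0,"dy":0,"dz":-0.02,"rx":0,"ry":0,"rz":0,"hand":0.065},{"dx":0,"dy":0,"dz":-0.04,"rx":0,"ry":0,"rz":0,"hand":0.085},{"dx":0,"dy":0,"dz":-0.04,"rx":0,"ry":0,"rz":0,"hand":0.085},{"dx":0,"dy":0,"dz":-0.04,"rx":0,"ry":0,"rz":0,"hand":0.085},{"dx":0,"dy":0,"dz":0,"rx":0,"ry":0,"rz":0,"hand":0.085},{"dx":0,"dy":0,"dz":0,"rx":0,"ry":0,"rz":0,"hand":0.085},{"dx":0,"dy":0,"dz":0,"rx":0,"ry":0,"rz":0,"hand":0.085}]'
python3 -c "
from h import *
go(.6262,.2715,.19)"
```

```text
clock: 13.7
position: [0.6428, -0.067, 0.0342]
ee_rot: [-0.0, -0.111, 0.994, 0.0]
contact_force: [1.1, 0.5, -3.9]
width: 0.0472
gripper_force: 63.4
clock: 14.7
position: [0.6427, -0.067, 0.185]
ee_rot: [0.0, -0.111, 0.994, -0.0]
contact_force: [-0.1, -0.4, 0.2]
width: 0.0851
gripper_force: 0.0
at [ 0.6427 -0.067   0.185 ] tool d mm [-58.7 333.7  -5. ] yaw 102.8 w 0.0851 t 14.7
```

```bash
python3 -m pendant '[{"dx":-0.0059,"dy":0.0334,"dz":0,"rx":0,"ry":0,"rz":0,"hand":0.085},{"dx":-0.0059,"dy":0.0334,"dz":0,"rx":0,"ry":0,"rz":0,"hand":0.085},{"dx":-0.0059,"dy":0.0334,"dz":0,"rx":0,"ry":0,"rz":0,"hand":0.085},{"dx":-0.0059,"dy":0.0334,"dz":0,"rx":0,"ry":0,"rz":0,"hand":0.085},{"dx":-0.0059,"dy":0.0334,"dz":0,"rx":0,"ry":0,"rz":0,"hand":0.085},{"dx":-0.0059,"dy":0.0334,"dz":0,"rx":0,"ry":0,"rz":0,"hand":0.085},{"dx":-0.0059,"dy":0.0334,"dz":0,"rx":0,"ry":0,"rz":0,"hand":0.085},{"dx":-0.0059,"dy":0.0334,"dz":0,"rx":0,"ry":0,"rz":0,"hand":0.085},{"dx":-0.0059,"dy":0.0334,"dz":0,"rx":0,"ry":0,"rz":0,"hand":0.085},{"dx":-0.0059,"dy":0.0334,"dz":0,"rx":0,"ry":0,"rz":0,"hand":0.085}]'
python3 -m pendant '[{"dx":0,"dy":0,"dz":0,"rx":0,"ry":0,"rz":0,"hand":0.085},{"dx":0,"dy":0,"dz":0,"rx":0,"ry":0,"rz":0,"hand":0.085},{"dx":0,"dy":0,"dz":0,"rx":0,"ry":0,"rz":0,"hand":0.085},{"dx":0,"dy":0,"dz":0,"rx":0,"ry":0,"rz":0,"hand":0.085},{"dx":0,"dy":0,"dz":0,"rx":0,"ry":0,"rz":0,"hand":0.085},{"dx":0,"dy":0,"dz":0,"rx":0,"ry":0,"rz":0,"hand":0.085}]'
python3 - <<'E'
from h import *
import cv2
s=manip.get_state();im=manip.get_image("wrist");go(.6262,.2715,.085)
t=manip.get_image("top")["frame"][:,:,::-1]
w=im["frame"][:,:,::-1]; out=np.zeros((600,780,3),np.uint8)
out[:360,:480]=cv2.resize(w,(480,360),interpolation=cv2.INTER_AREA)
out[:390,480:]=0; c=cv2.resize(t[170:300,270:370],None,fx=3,fy=3); out[:390,480:780]=c
cv2.imwrite("pics/w7.png",out); print(wproj([.6262,.2715,.115],im,s),wproj([.6262,.2715,.008],im,s))
E
```

```text
clock: 15.53
position: [0.6251, 0.273, 0.182]
ee_rot: [-0.002, -0.111, 0.994, -0.0]
contact_force: [-0.3, -0.9, 0.4]
width: 0.0848
gripper_force: 0.0
clock: 16.03
position: [0.6268, 0.2704, 0.1842]
ee_rot: [-0.0, -0.11, 0.994, -0.0]
contact_force: [0.5, -0.1, 0.9]
width: 0.0847
gripper_force: 0.0
at [0.6269 0.2706 0.1844] tool d mm [ 0.4  1.1 99.4] yaw 102.7 w 0.0847 t 16.08
(np.float64(326.2797996298522), np.float64(257.0371627892171)) (np.float64(325.0714454674489), np.float64(213.75225992587787))
```

View pics/w7.png

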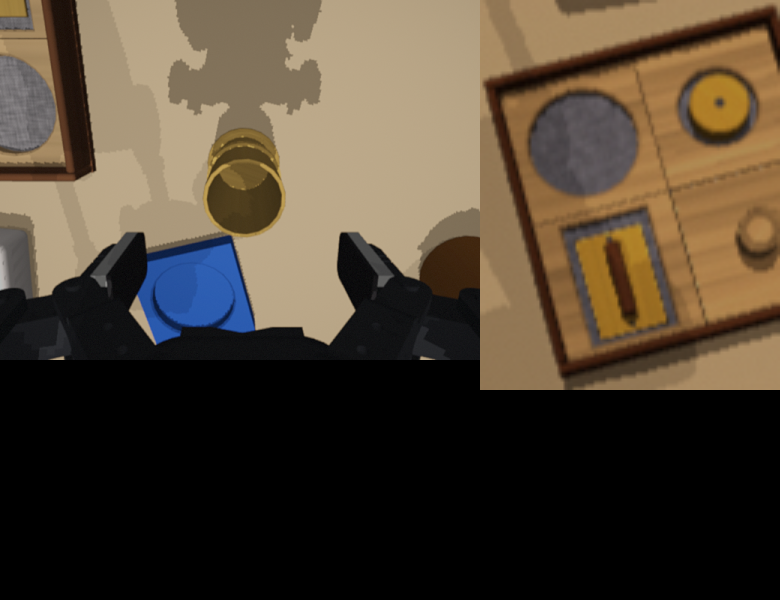

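The piston and plate sit centred in their recesses. The cylinder rim centre is at about (326,263) in full pixels against (326,257) predicted, so I'll shift 3 mm along tool -x. Descending and gripping.

```bash
python3 -m pendant '[{"dx":-0.003,"dy":0.001,"dz":0.01,"rx":0,"ry":0,"rz":0,"hand":0.085},{"dx":0,"dy":0,"dz":0.02,"rx":0,"ry":0,"rz":0,"hand":0.085},{"dx":0,"dy":0,"dz":0.025,"rx":0,"ry":0,"rz":0,"hand":0.085},{"dx":0,"dy":0,"dz":0.02,"rx":0,"ry":0,"rz":0,"hand":0.085},{"dx":0,"dy":0,"dz":0.015,"rx":0,"ry":0,"rz":0,"hand":0.085},{"dx":0,"dy":0,"dz":0.01,"rx":0,"ry":0,"rz":0,"hand":0.085},{"dx":0,"dy":0,"dz":0,"rx":0,"ry":0,"rz":0,"hand":0.085},{"dx":0,"dy":0,"dz":0,"rx":0,"ry":0,"rz":0,"hand":0.085},{"dx":0,"dy":0,"dz":0,"rx":0,"ry":0,"rz":0,"hand":0.04},{"dx":0,"dy":0,"dz":0,"rx":0,"ry":0,"rz":0,"hand":0.04},{"dx":0,"dy":0,"dz":0,"rx":0,"ry":0,"rz":0,"hand":0.04},{"dx":0,"dy":0,"dz":0,"rx":0,"ry":0,"rz":0,"hand":0.04}]' 60
python3 -m pendant '[{"dx":0,"dy":0,"dz":0,"rx":0,"ry":0,"rz":0,"hand":0.04},{"dx":0,"dy":0,"dz":0,"rx":0,"ry":0,"rz":0,"hand":0.04},{"dx":0,"dy":0,"dz":0,"rx":0,"ry":0,"rz":0,"hand":0.04}]'
python3 -c "
from h import *
go(.617,.045,.18)"
```

```text
clock: 17.13
position: [0.6305, 0.2734, 0.0864]
ee_rot: [0.002, -0.111, 0.994, 0.0]
contact_force: [-0.2, -1.4, 5.7]
width: 0.0571
gripper_force: 64.1
clock: 17.38
position: [0.6306, 0.2734, 0.0864]
ee_rot: [0.002, -0.111, 0.994, 0.0]
contact_force: [-0.6, -1.8, 6.5]
width: 0.0573
gripper_force: 64.1
at [0.6306 0.2734 0.0864] tool d mm [  63.4 -219.8  -93.8] yaw 102.8 w 0.0573 t 17.38
```

```bash
python3 -m pendant '[{"dx":0,"dy":0,"dz":-0.01,"rx":0,"ry":0,"rz":0,"hand":0.04},{"dx":0,"dy":0,"dz":-0.02,"rx":0,"ry":0,"rz":0,"hand":0.04},{"dx":0,"dy":0,"dz":-0.03,"rx":0,"ry":0,"rz":0,"hand":0.04},{"dx":0,"dy":0,"dz":-0.02,"rx":0,"ry":0,"rz":0,"hand":0.04},{"dx":0,"dy":0,"dz":-0.01,"rx":0,"ry":0,"rz":0,"hand":0.04},{"dx":0,"dy":0,"dz":0,"rx":0,"ry":0,"rz":0,"hand":0.04}]'
python3 -m pendant '[{"dx":0.0063,"dy":-0.022,"dz":0,"rx":0,"ry":0,"rz":0,"hand":0.04},{"dx":0.0063,"dy":-0.022,"dz":0,"rx":0,"ry":0,"rz":0,"hand":0.04},{"dx":0.0063,"dy":-0.022,"dz":0,"rx":0,"ry":0,"rz":0,"hand":0.04},{"dx":0.0063,"dy":-0.022,"dz":0,"rx":0,"ry":0,"rz":0,"hand":0.04},{"dx":0.0063,"dy":-0.022,"dz":0,"rx":0,"ry":0,"rz":0,"hand":0.04},{"dx":0.0063,"dy":-0.022,"dz":0,"rx":0,"ry":0,"rz":0,"hand":0.04},{"dx":0.0063,"dy":-0.022,"dz":0,"rx":0,"ry":0,"rz":0,"hand":0.04},{"dx":0.0063,"dy":-0.022,"dz":0,"rx":0,"ry":0,"rz":0,"hand":0.04},{"dx":0.0063,"dy":-0.022,"dz":0,"rx":0,"ry":0,"rz":0,"hand":0.04},{"dx":0.0063,"dy":-0.022,"dz":0,"rx":0,"ry":0,"rz":0,"hand":0.04},{"dx":0,"dy":0,"dz":0,"rx":0,"ry":0,"rz":0,"hand":0.04},{"dx":0,"dy":0,"dz":0,"rx":0,"ry":0,"rz":0,"hand":0.04}]'
python3 -m pendant '[{"dx":0,"dy":0,"dz":0,"rx":0,"ry":0,"rz":0,"hand":0.04},{"dx":0,"dy":0,"dz":0,"rx":0,"ry":0,"rz":0,"hand":0.04},{"dx":0,"dy":0,"dz":0,"rx":0,"ry":0,"rz":0,"hand":0.04},{"dx":0,"dy":0,"dz":0,"rx":0,"ry":0,"rz":0,"hand":0.04},{"dx":0,"dy":0,"dz":0,"rx":0,"ry":0,"rz":0,"hand":0.04}]'
python3 - <<'E'
from h import *
import cv2
s=manip.get_state();im=manip.get_image("wrist");go(.617,.045,.1044)
cv2.imwrite("pics/w8.png",im["frame"][:,:,::-1]); print(wproj([.617,.045,.030],im,s),wproj([.617,.045,s["position"][2]+.0286],im,s))
E
```

```text
clock: 17.88
position: [0.6305, 0.274, 0.1771]
ee_rot: [0.002, -0.111, 0.994, 0.001]
contact_force: [1.3, 0.9, -4.1]
width: 0.0572
gripper_force: 65.0
clock: 18.88
position: [0.6153, 0.0439, 0.1724]
ee_rot: [-0.002, -0.11, 0.994, 0.001]
contact_force: [-1.4, -0.4, -3.0]
width: 0.0571
gripper_force: 65.5
clock: 19.3
position: [0.6165, 0.0456, 0.1742]
ee_rot: [-0.0, -0.112, 0.994, 0.0]
contact_force: [-0.4, 0.1, -3.3]
width: 0.057
gripper_force: 65.5
at [0.6165 0.0455 0.1743] tool d mm [-0.4 -0.6 69.9] yaw 102.8 w 0.0571 t 19.35
(np.float64(322.3766350151065), np.float64(224.47570844432025)) (np.float64(322.48133839930955), np.float64(359.5901824394102))
```

View pics/w8.png

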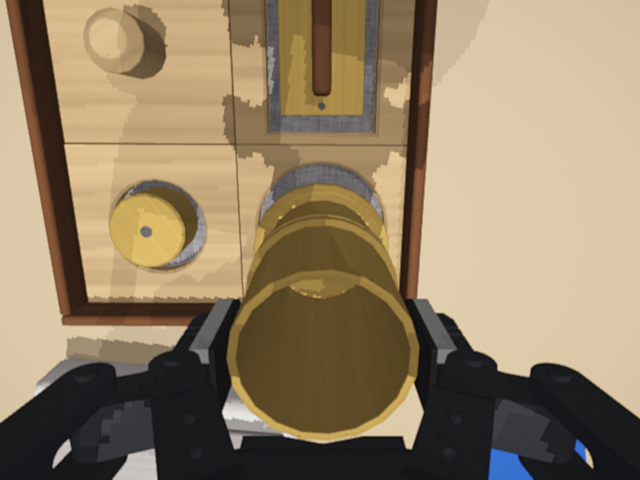

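The cylinder hangs upright, with its rim centre (323,355) within about 1.5 mm of predicted. The recess lies directly beneath it, so I'm lowering it.

```bash
python3 -m pendant '[{"dx":-0.001,"dy":0,"dz":0.015,"rx":0,"ry":0,"rz":0,"hand":0.04},{"dx":0,"dy":0,"dz":0.018,"rx":0,"ry":0,"rz":0,"hand":0.04},{"dx":0,"dy":0,"dz":0.012,"rx":0,"ry":0,"rz":0,"hand":0.04},{"dx":0,"dy":0,"dz":0.008,"rx":0,"ry":0,"rz":0,"hand":0.04},{"dx":0,"dy":0,"dz":0.006,"rx":0,"ry":0,"rz":0,"hand":0.04},{"dx":0,"dy":0,"dz":0.004,"rx":0,"ry":0,"rz":0,"hand":0.04},{"dx":0,"dy":0,"dz":0.003,"rx":0,"ry":0,"rz":0,"hand":0.04},{"dx":0,"dy":0,"dz":0.001,"rx":0,"ry":0,"rz":0,"hand":0.04},{"dx":0,"dy":0,"dz":0.001,"rx":0,"ry":0,"rz":0,"hand":0.04},{"dx":0,"dy":0,"dz":0.001,"rx":0,"ry":0,"rz":0,"hand":0.04},{"dx":0,"dy":0,"dz":0,"rx":0,"ry":0,"rz":0,"hand":0.04},{"dx":0,"dy":0,"dz":0,"rx":0,"ry":0,"rz":0,"hand":0.04}]'
```

```text
clock: 20.35
position: [0.6177, 0.0451, 0.1056]
ee_rot: [0.0, -0.111, 0.994, 0.0]
contact_force: [0.2, -0.9, -2.5]
width: 0.0571
gripper_force: 65.5
```

```bash
python3 -m pendant '[{"dx":0,"dy":0,"dz":0.001,"rx":0,"ry":0,"rz":0,"hand":0.04},{"dx":0,"dy":0,"dz":0.001,"rx":0,"ry":0,"rz":0,"hand":0.04},{"dx":0,"dy":0,"dz":0,"rx":0,"ry":0,"rz":0,"hand":0.04},{"dx":0,"dy":0,"dz":0,"rx":0,"ry":0,"rz":0,"hand":0.04}]'
python3 -m pendant '[{"dx":0,"dy":0,"dz":0,"rx":0,"ry":0,"rz":0,"hand":0.075},{"dx":0,"dy":0,"dz":0,"rx":0,"ry":0,"rz":0,"hand":0.075},{"dx":0,"dy":0,"dz":0,"rx":0,"ry":0,"rz":0,"hand":0.075},{"dx":0,"dy":0,"dz":0,"rx":0,"ry":0,"rz":0,"hand":0.075},{"dx":0,"dy":0,"dz":-0.01,"rx":0,"ry":0,"rz":0,"hand":0.075},{"dx":0,"dy":0,"dz":-0.02,"rx":0,"ry":0,"rz":0,"hand":0.075},{"dx":0,"dy":0,"dz":-0.03,"rx":0,"ry":0,"rz":0,"hand":0.085},{"dx":0,"dy":0,"dz":-0.03,"rx":0,"ry":0,"rz":0,"hand":0.085},{"dx":0,"dy":0,"dz":-0.02,"rx":0,"ry":0,"rz":0,"hand":0.085},{"dx":0,"dy":0,"dz":0,"rx":0,"ry":0,"rz":0,"hand":0.085},{"dx":0,"dy":0,"dz":0,"rx":0,"ry":0,"rz":0,"hand":0.085},{"dx":0,"dy":0,"dz":0,"rx":0,"ry":0,"rz":0,"hand":0.085}]'
python3 -c "
from h import *
go(.378,-.2782,.21)"
```

```text
clock: 20.68
position: [0.6174, 0.0451, 0.1032]
ee_rot: [-0.0, -0.111, 0.994, 0.0]
contact_force: [-0.4, -0.0, -3.8]
width: 0.0572
gripper_force: 65.5
clock: 21.68
position: [0.6169, 0.0451, 0.213]
ee_rot: [-0.0, -0.111, 0.994, 0.0]
contact_force: [0.2, -0.3, -1.2]
width: 0.0853
gripper_force: 0.0
at [0.6169 0.0451 0.213 ] tool d mm [ 304.5 -262.6    3.1] yaw 102.8 w 0.0853 t 21.68
```

```bash
python3 -m pendant '[{"dx":0.0254,"dy":-0.0219,"dz":0,"rx":0,"ry":0,"rz":0,"hand":0.085},{"dx":0.0254,"dy":-0.0219,"dz":0,"rx":0,"ry":0,"rz":0,"hand":0.085},{"dx":0.0254,"dy":-0.0219,"dz":0,"rx":0,"ry":0,"rz":0,"hand":0.085},{"dx":0.0254,"dy":-0.0219,"dz":0,"rx":0,"ry":0,"rz":0,"hand":0.085},{"dx":0.0254,"dy":-0.0219,"dz":0,"rx":0,"ry":0,"rz":0,"hand":0.085},{"dx":0.0254,"dy":-0.0219,"dz":0,"rx":0,"ry":0,"rz":0,"hand":0.085},{"dx":0.0254,"dy":-0.0219,"dz":0,"rx":0,"ry":0,"rz":0,"hand":0.085},{"dx":0.0254,"dy":-0.0219,"dz":0,"rx":0,"ry":0,"rz":0,"hand":0.085},{"dx":0.0254,"dy":-0.0219,"dz":0,"rx":0,"ry":0,"rz":0,"hand":0.085},{"dx":0.0254,"dy":-0.0219,"dz":0,"rx":0,"ry":0,"rz":0,"hand":0.085},{"dx":0.0254,"dy":-0.0219,"dz":0,"rx":0,"ry":0,"rz":0,"hand":0.085},{"dx":0.0254,"dy":-0.0219,"dz":0,"rx":0,"ry":0,"rz":0,"hand":0.085}]'
python3 -m pendant '[{"dx":0,"dy":0,"dz":0,"rx":0,"ry":0,"rz":0,"hand":0.085},{"dx":0,"dy":0,"dz":0,"rx":0,"ry":0,"rz":0,"hand":0.085},{"dx":0,"dy":0,"dz":0,"rx":0,"ry":0,"rz":0,"hand":0.085},{"dx":0,"dy":0,"dz":0,"rx":0,"ry":0,"rz":0,"hand":0.085},{"dx":0,"dy":0,"dz":0,"rx":0,"ry":0,"rz":0,"hand":0.085},{"dx":0,"dy":0,"dz":0,"rx":0,"ry":0,"rz":0,"hand":0.085},{"dx":0,"dy":0,"dz":0,"rx":0,"ry":0,"rz":0,"hand":0.085}]'
python3 - <<'E'
from h import *
import cv2
s=manip.get_state();im=manip.get_image("wrist");go(.378,-.2782,.11)
t=manip.get_image("top")["frame"][:,:,::-1]
out=np.zeros((390,780,3),np.uint8)
out[:360,:480]=cv2.resize(im["frame"][:,:,::-1],(480,360),interpolation=cv2.INTER_AREA)
out[:,480:]=cv2.resize(t[170:300,270:370],None,fx=3,fy=3)
cv2.imwrite("pics/w9.png",out); print(wproj([.378,-.2782,.14],im,s))
E
```

```text
clock: 22.68
position: [0.3763, -0.2788, 0.2118]
ee_rot: [-0.001, -0.111, 0.994, 0.001]
contact_force: [0.6, -0.4, -0.5]
width: 0.0849
gripper_force: 0.0
clock: 23.27
position: [0.3788, -0.2778, 0.2132]
ee_rot: [0.0, -0.112, 0.994, 0.0]
contact_force: [-0.1, -0.8, -0.7]
width: 0.0851
gripper_force: 0.0
at [ 0.3787 -0.2779  0.2133] tool d mm [  0.8  -0.2 103.3] yaw 102.8 w 0.0853 t 23.32
(np.float64(323.31489055732794), np.float64(253.6819071794356))
```

View pics/w9.png

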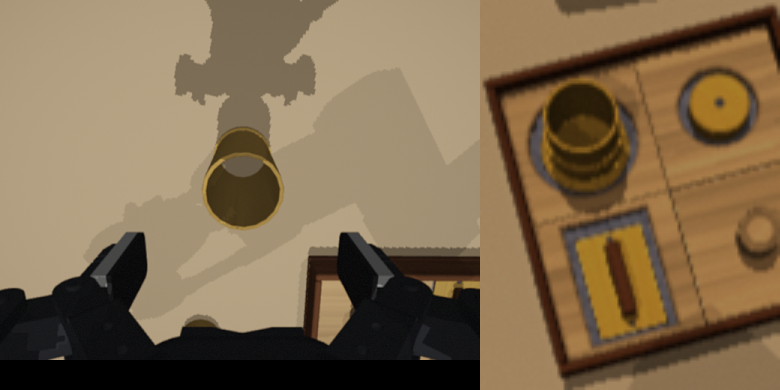

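The cylinder stands in its recess. The wide tube's rim centre is at about (324,255), right where predicted. Descending and gripping.

```bash
python3 -m pendant '[{"dx":0.0005,"dy":0,"dz":0.01,"rx":0,"ry":0,"rz":0,"hand":0.085},{"dx":0,"dy":0,"dz":0.02,"rx":0,"ry":0,"rz":0,"hand":0.085},{"dx":0,"dy":0,"dz":0.025,"rx":0,"ry":0,"rz":0,"hand":0.085},{"dx":0,"dy":0,"dz":0.022,"rx":0,"ry":0,"rz":0,"hand":0.085},{"dx":0,"dy":0,"dz":0.016,"rx":0,"ry":0,"rz":0,"hand":0.085},{"dx":0,"dy":0,"dz":0.01,"rx":0,"ry":0,"rz":0,"hand":0.085},{"dx":0,"dy":0,"dz":0,"rx":0,"ry":0,"rz":0,"hand":0.085},{"dx":0,"dy":0,"dz":0,"rx":0,"ry":0,"rz":0,"hand":0.085},{"dx":0,"dy":0,"dz":0,"rx":0,"ry":0,"rz":0,"hand":0.04},{"dx":0,"dy":0,"dz":0,"rx":0,"ry":0,"rz":0,"hand":0.04},{"dx":0,"dy":0,"dz":0,"rx":0,"ry":0,"rz":0,"hand":0.04},{"dx":0,"dy":0,"dz":0,"rx":0,"ry":0,"rz":0,"hand":0.04}]' 60
python3 -m pendant '[{"dx":0,"dy":0,"dz":0,"rx":0,"ry":0,"rz":0,"hand":0.04},{"dx":0,"dy":0,"dz":0,"rx":0,"ry":0,"rz":0,"hand":0.04},{"dx":0,"dy":0,"dz":0,"rx":0,"ry":0,"rz":0,"hand":0.04}]'
python3 -m pendant '[{"dx":0,"dy":0,"dz":-0.01,"rx":0,"ry":0,"rz":0,"hand":0.04},{"dx":0,"dy":0,"dz":-0.02,"rx":0,"ry":0,"rz":0,"hand":0.04},{"dx":0,"dy":0,"dz":-0.03,"rx":0,"ry":0,"rz":0,"hand":0.04},{"dx":0,"dy":0,"dz":-0.03,"rx":0,"ry":0,"rz":0,"hand":0.04},{"dx":0,"dy":0,"dz":-0.02,"rx":0,"ry":0,"rz":0,"hand":0.04},{"dx":0,"dy":0,"dz":-0.01,"rx":0,"ry":0,"rz":0,"hand":0.04},{"dx":0,"dy":0,"dz":0,"rx":0,"ry":0,"rz":0,"hand":0.04},{"dx":0,"dy":0,"dz":0,"rx":0,"ry":0,"rz":0,"hand":0.04},{"dx":0,"dy":0,"dz":0,"rx":0,"ry":0,"rz":0,"hand":0.04}]'
python3 -c "
from h import *
go(.5306,-.0918,.14)"
```

```text
clock: 24.37
position: [0.3784, -0.2789, 0.1117]
ee_rot: [0.001, -0.111, 0.994, -0.001]
contact_force: [-1.0, 2.5, 5.9]
width: 0.0564
gripper_force: 63.1
clock: 24.62
position: [0.3784, -0.2789, 0.1116]
ee_rot: [0.001, -0.111, 0.994, -0.001]
contact_force: [-0.9, 1.5, 6.3]
width: 0.0564
gripper_force: 63.1
clock: 25.37
position: [0.3769, -0.2777, 0.2285]
ee_rot: [-0.001, -0.111, 0.994, 0.001]
contact_force: [0.1, 0.4, -5.0]
width: 0.0566
gripper_force: 65.2
at [ 0.3769 -0.2777  0.2285] tool d mm [-191.2  147.    88.6] yaw 102.8 w 0.0566 t 25.37
```

```bash
python3 -m pendant '[{"dx":-0.0191,"dy":0.0147,"dz":0,"rx":0,"ry":0,"rz":0,"hand":0.04},{"dx":-0.0191,"dy":0.0147,"dz":0,"rx":0,"ry":0,"rz":0,"hand":0.04},{"dx":-0.0191,"dy":0.0147,"dz":0,"rx":0,"ry":0,"rz":0,"hand":0.04},{"dx":-0.0191,"dy":0.0147,"dz":0,"rx":0,"ry":0,"rz":0,"hand":0.04},{"dx":-0.0191,"dy":0.0147,"dz":0,"rx":0,"ry":0,"rz":0,"hand":0.04},{"dx":-0.0191,"dy":0.0147,"dz":0,"rx":0,"ry":0,"rz":0,"hand":0.04},{"dx":-0.0191,"dy":0.0147,"dz":0,"rx":0,"ry":0,"rz":0,"hand":0.04},{"dx":-0.0191,"dy":0.0147,"dz":0,"rx":0,"ry":0,"rz":0,"hand":0.04},{"dx":-0.0191,"dy":0.0147,"dz":0,"rx":0,"ry":0,"rz":0,"hand":0.04},{"dx":-0.0191,"dy":0.0147,"dz":0,"rx":0,"ry":0,"rz":0,"hand":0.04},{"dx":0,"dy":0,"dz":0,"rx":0,"ry":0,"rz":0,"hand":0.04},{"dx":0,"dy":0,"dz":0,"rx":0,"ry":0,"rz":0,"hand":0.04}]'
python3 -m pendant '[{"dx":0,"dy":0,"dz":0,"rx":0,"ry":0,"rz":0,"hand":0.04},{"dx":0,"dy":0,"dz":0,"rx":0,"ry":0,"rz":0,"hand":0.04},{"dx":0,"dy":0,"dz":0,"rx":0,"ry":0,"rz":0,"hand":0.04},{"dx":0,"dy":0,"dz":0,"rx":0,"ry":0,"rz":0,"hand":0.04},{"dx":0,"dy":0,"dz":0,"rx":0,"ry":0,"rz":0,"hand":0.04}]'
python3 - <<'E'
from h import *
import cv2
s=manip.get_state();im=manip.get_image("wrist");go(.5306,-.0918,.1416)
cv2.imwrite("pics/w10.png",im["frame"][:,:,::-1]); print(wproj([.5306,-.0918,.073],im,s),wproj([.5306,-.0918,s["position"][2]+.0284],im,s),wproj([.5306,-.0918,s["position"][2]-.1116],im,s))
E
```

```text
clock: 26.37
position: [0.5312, -0.0919, 0.228]
ee_rot: [-0.002, -0.112, 0.994, 0.001]
contact_force: [0.4, -0.5, -4.2]
width: 0.0563
gripper_force: 65.4
clock: 26.78
position: [0.5313, -0.0936, 0.2303]
ee_rot: [0.0, -0.111, 0.994, -0.0]
contact_force: [0.4, 0.8, -3.4]
width: 0.0569
gripper_force: 65.4
at [ 0.5314 -0.0935  0.2304] tool d mm [ 0.4  1.9 88.8] yaw 102.7 w 0.0566 t 26.83
(np.float64(326.1162359645163), np.float64(219.30931298307397)) (np.float64(331.2993864905445), np.float64(357.3482405121715)) (np.float64(326.7392633280243), np.float64(235.90192951003974))
```

View pics/w10.png

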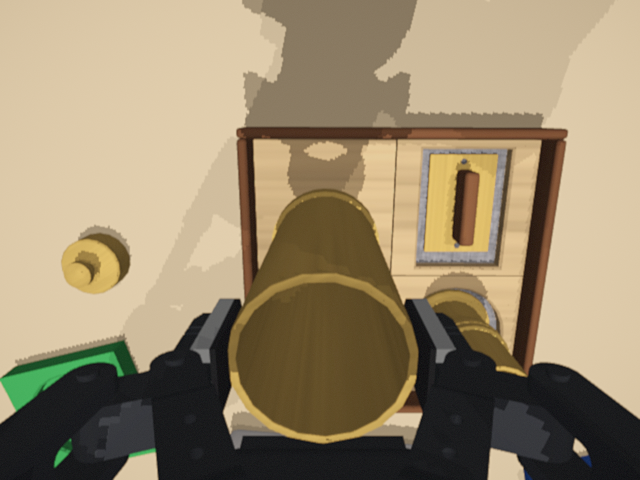

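The tube hangs upright, its lower end centred at about (326,238), right over the post position. The post itself is hidden behind the tube. Lowering in two stages while watching the force.

```bash
python3 -m pendant '[{"dx":0,"dy":0.0015,"dz":0.012,"rx":0,"ry":0,"rz":0,"hand":0.04},{"dx":0,"dy":0,"dz":0.014,"rx":0,"ry":0,"rz":0,"hand":0.04},{"dx":0,"dy":0,"dz":0.012,"rx":0,"ry":0,"rz":0,"hand":0.04},{"dx":0,"dy":0,"dz":0.006,"rx":0,"ry":0,"rz":0,"hand":0.04},{"dx":0,"dy":0,"dz":0.004,"rx":0,"ry":0,"rz":0,"hand":0.04},{"dx":0,"dy":0,"dz":0.004,"rx":0,"ry":0,"rz":0,"hand":0.04},{"dx":0,"dy":0,"dz":0.004,"rx":0,"ry":0,"rz":0,"hand":0.04},{"dx":0,"dy":0,"dz":0.004,"rx":0,"ry":0,"rz":0,"hand":0.04},{"dx":0,"dy":0,"dz":0,"rx":0,"ry":0,"rz":0,"hand":0.04},{"dx":0,"dy":0,"dz":0,"rx":0,"ry":0,"rz":0,"hand":0.04}]'
```

```text
clock: 27.67
position: [0.5313, -0.0916, 0.1703]
ee_rot: [-0.0, -0.111, 0.994, 0.0]
contact_force: [0.1, 0.2, -2.6]
width: 0.0566
gripper_force: 65.4
```

Over the post (bottom at about 59 mm) with no contact. Continuing down.

```bash
python3 -m pendant '[{"dx":0,"dy":0,"dz":0.006,"rx":0,"ry":0,"rz":0,"hand":0.04},{"dx":0,"dy":0,"dz":0.008,"rx":0,"ry":0,"rz":0,"hand":0.04},{"dx":0,"dy":0,"dz":0.006,"rx":0,"ry":0,"rz":0,"hand":0.04},{"dx":0,"dy":0,"dz":0.003,"rx":0,"ry":0,"rz":0,"hand":0.04},{"dx":0,"dy":0,"dz":0.002,"rx":0,"ry":0,"rz":0,"hand":0.04},{"dx":0,"dy":0,"dz":0.001,"rx":0,"ry":0,"rz":0,"hand":0.04},{"dx":0,"dy":0,"dz":0.001,"rx":0,"ry":0,"rz":0,"hand":0.04},{"dx":0,"dy":0,"dz":0.001,"rx":0,"ry":0,"rz":0,"hand":0.04},{"dx":0,"dy":0,"dz":0.001,"rx":0,"ry":0,"rz":0,"hand":0.04},{"dx":0,"dy":0,"dz":0,"rx":0,"ry":0,"rz":0,"hand":0.04},{"dx":0,"dy":0,"dz":0,"rx":0,"ry":0,"rz":0,"hand":0.04}]'
```

```text
clock: 28.58
position: [0.5314, -0.0916, 0.1414]
ee_rot: [0.0, -0.111, 0.994, 0.0]
contact_force: [0.6, -0.3, -4.0]
width: 0.0566
gripper_force: 65.4
```

```bash
python3 -m pendant '[{"dx":0,"dy":0,"dz":0.001,"rx":0,"ry":0,"rz":0,"hand":0.04},{"dx":0,"dy":0,"dz":0,"rx":0,"ry":0,"rz":0,"hand":0.04},{"dx":0,"dy":0,"dz":0,"rx":0,"ry":0,"rz":0,"hand":0.04}]'
python3 -m pendant '[{"dx":0,"dy":0,"dz":0,"rx":0,"ry":0,"rz":0,"hand":0.075},{"dx":0,"dy":0,"dz":0,"rx":0,"ry":0,"rz":0,"hand":0.075},{"dx":0,"dy":0,"dz":0,"rx":0,"ry":0,"rz":0,"hand":0.075},{"dx":0,"dy":0,"dz":0,"rx":0,"ry":0,"rz":0,"hand":0.075},{"dx":0,"dy":0,"dz":-0.01,"rx":0,"ry":0,"rz":0,"hand":0.075},{"dx":0,"dy":0,"dz":-0.02,"rx":0,"ry":0,"rz":0,"hand":0.075},{"dx":0,"dy":0,"dz":-0.03,"rx":0,"ry":0,"rz":0,"hand":0.075},{"dx":0,"dy":0,"dz":-0.03,"rx":0,"ry":0,"rz":0,"hand":0.075},{"dx":0,"dy":0,"dz":-0.03,"rx":0,"ry":0,"rz":0,"hand":0.075},{"dx":0,"dy":0,"dz":0,"rx":0,"ry":0,"rz":0,"hand":0.075},{"dx":0,"dy":0,"dz":0,"rx":0,"ry":0,"rz":0,"hand":0.075}]'
python3 -m pendant '[{"dx":0.03,"dy":-0.02,"dz":0,"rx":0,"ry":0,"rz":0,"hand":0.075},{"dx":0.03,"dy":-0.02,"dz":0,"rx":0,"ry":0,"rz":0,"hand":0.075},{"dx":0.03,"dy":-0.02,"dz":0,"rx":0,"ry":0,"rz":0,"hand":0.075},{"dx":0.03,"dy":-0.02,"dz":0,"rx":0,"ry":0,"rz":0,"hand":0.075},{"dx":0.03,"dy":-0.02,"dz":0,"rx":0,"ry":0,"rz":0,"hand":0.075},{"dx":0,"dy":0,"dz":0,"rx":0,"ry":0,"rz":0,"hand":0.075},{"dx":0,"dy":0,"dz":0,"rx":0,"ry":0,"rz":0,"hand":0.075},{"dx":0,"dy":0,"dz":0,"rx":0,"ry":0,"rz":0,"hand":0.075}]'
python3 - <<'E'
from h import *
import cv2
t=manip.get_image("top")["frame"][:,:,::-1];sc=manip.get_image("scene")["frame"][:,:,::-1]
out=np.zeros((600,800,3),np.uint8)
out[:390,:390]=cv2.resize(t[170:300,270:400],None,fx=3,fy=3,interpolation=cv2.INTER_CUBIC)
out[:390,395:800]=cv2.resize(sc[185:315,250:385],None,fx=3,fy=3,interpolation=cv2.INTER_CUBIC)
out[390:600,:280]=cv2.resize(t[130:340,180:460],None,fx=1,fy=1)
cv2.imwrite("pics/end.png",out)
print(pix(199,323.75,.14))
E
```

```text
clock: 28.83
position: [0.5313, -0.0916, 0.1403]
ee_rot: [-0.0, -0.111, 0.994, 0.0]
contact_force: [0.6, 0.6, -3.6]
width: 0.0567
gripper_force: 65.4
clock: 29.75
position: [0.5325, -0.092, 0.2632]
ee_rot: [0.003, -0.111, 0.994, -0.001]
contact_force: [-0.5, -0.0, -0.5]
width: 0.0745
gripper_force: 0.0
clock: 30.42
position: [0.4069, -0.2219, 0.2597]
ee_rot: [-0.0, -0.111, 0.994, 0.001]
contact_force: [-0.3, -0.1, -0.5]
width: 0.0749
gripper_force: 0.0
[0.36661083 0.27789173 0.14      ]
```

View pics/end.png

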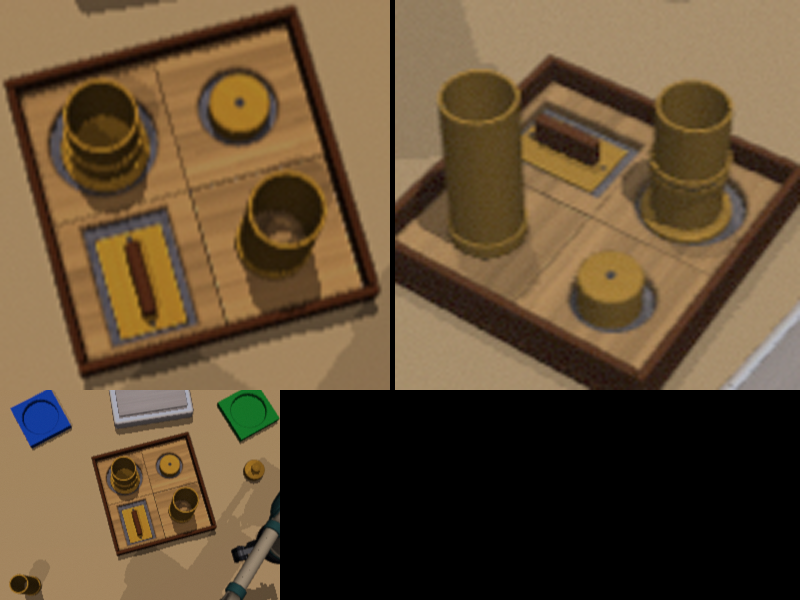

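All four parts are upright and seated in their recesses. The slim tube (200,325) and check weight (434,210) haven't moved. I'll check the placed centres, then hand in.

Run:
```python
from h import *
print("cyl",(pix(270+103/3,170+117/3,.133)[:2]-[.617,.045]).round(4),"tube",(pix(270+285/3,170+212/3,.17)[:2]-[.5306,-.0918]).round(4),"piston",(pix(270+239/3,170+102/3,.052)[:2]-[.6427,-.0675]).round(4))
print(manip.sign_off())
```

```text
cyl [-0.0046 -0.0031] tube [-0.004   0.0044] piston [-0.0022  0.0012]
the job is handed in; nothing more can be done
None
```

The job is handed in at about 30 s on the clock: all four tester parts are upright in their own holders (cylinder, tube and piston within about 6 mm of centre, plate centred by eye), and the slim tube and check weight look undisturbed; no verdict was returned.

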